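Set a relay base on the sloping test bar, between sprung contact and lip

ROBOT

A 6-joint arm with a two-finger parallel gripper is mounted at the origin on the work surface. World frame = base frame: x ahead of the robot, y to its left, z up, the work surface at z = 0. Lengths are in mm, angles in degrees, forces in N, time in s.
With the tool pointing down it reaches from about 300 to 850 mm from the base axis. Payload 4.2 kg.
Tool frame: the origin (TCP) lies midway between the tips of the shut fingers; the grasp point (between the pads) lies 19 mm behind it; z points along the fingers, y is the line along which they close (so a half turn about z gives the same grasp; the last joint's range is limited). The gripper opens to 91 mm and grips with 3 to 60 N. Pads are 32 mm wide; open, the fingers measure 118 mm over their backs; the gripper's body (76 mm by 178 mm) begins 60 mm behind the grasp point.
Start: joints at [68.583, 18.312, 89.639, -0, 72.044, -1.146], TCP at [199.22, 539.402, 213.976] pointing down, gripper open.
Joint ranges: [-177.97, 177.97], [-48.28, 115.42], [12.27, 149.76], [-77.06, 257.06], [2.81, 150.46], [-146.56, 146.56]. Speed limits (degrees/s): [147.25, 147.25, 180, 180, 180, 180].

INTERFACE

Orientations are given as [roll, pitch, yaw] about the fixed x, y, z axes, in that order (R = Rz(yaw) Ry(pitch) Rx(roll)).
In Python, from workcell import state, grab_frame, camera_model, workorder gives the robot as it stands.
- The arm moves only by the tool carry_out, never from a script. Its argument "commands" is a list of rows, each a list of 7 numbers: the turn, a rotation vector about the tool's x, y, z in degrees, then the shift along the tool's x, y, z in mm, then the opening, from -1 (shut) to 1 (fully open). In form: [[ax, ay, az, dx, dy, dz, hand], ...]. A call has 1 to 20 rows; each row is the pose to reach, as a shift and turn from the pose commanded when the call began, along the tool's axes at that moment; what a row does not reach only later rows make up. A row lasts 1/10 s, in which the tool goes at most 50 mm and 8.59 degrees, less where a joint would pass 70% of its speed; a pose out of reach is approached as far as the arm can. A call with a gripper value outside its range is refused whole. The fingers move at their own pace and stop on an object; "force" is the grip in N (left out, the last holds). Time passes only in rows, so rows that repeat a pose let the fingers close. It gives the time, the measured TCP pose, the force, the opening and the grip force at its end, in the units of the state.
- state(): the state, without advancing time (a new reading comes with each control period).
- grab_frame(name): name is "scene" or "side" or "wrist"; returns the picture (420x560x3 uint8, red, green, blue); there is no depth.
- camera_model(name): a dict with "fx", "fy", "cx", "cy" (pixels), "origin" and "rotation" of the camera in the world; the wrist camera has in their place "mount" (4x4, takes a point from camera to tool coordinates, whose origin is the TCP and whose axes are the flange's). Camera axes: x right, y up, looking along -z (the intrinsics and any distortion apply to the point x, -y, -z); pixel columns grow to the right and rows downward; lengths in mm; the calibration is good to about 2 mm. A picture is of the moment at which its call begins: read the wrist's pose just before it. camera_model takes no time and is no camera call.
- workorder.job_done(): hands the job in; it is judged then, once.
The state is a dict: "time_s": time; "qpos": joint angles; "qvel": joint speeds; "effort": joint torques, N m; "ee_pos": TCP position; "ee_rot": TCP orientation; "force": force on the tool from outside, world axes, zero at the start; "torque": the same for the moment, N m; "gripper_width": finger opening in mm; "gripper_force": force on a finger pad.
Only numpy, scipy, OpenCV 4.12 (cv2) and the standard library are available. Lean on these libraries where they do the work, as an engineer would, in place of code of your own. Each camera call takes 0.05 s, during which the arm holds its last target. There are 200 camera calls.

TASK

Set the grey relay base on the narrow sloping bar of the test stand, right way up and centred across the bar, tongue downhill, so that it lies flat on the bar, clamped lengthwise between the sprung brass contact at the low end and the small steel lip at the high end. Push the contact back gently with the tongue to get the base down behind the lip, then ease it back up until the lip takes it before you let go, so that the spring never flings it; do not force anything. Leave the lens, the flasher unit and the two lugs where they lie.

Things in the scene. Friction and masses are not known exactly. Their poses are not given: they have to be found in the camera images.
- relay_base: Grey cast-aluminium relay base, 220 g, right way up on the bench. Deck 90 (x) x 56 (y) x 12 mm; a tongue 20 mm wide, 12 thick stands out 14 mm at -x (its face at x = -59 mm; the other end at x = +45). A terminal block 76 (x) x 24 (y) mm rises from mid-deck, z = 12 to 46 mm: grip it across its 24 mm, near the middle. Origin: centre of the deck's underside; z up.
- tongue_tip (a point): Middle of the tongue's end face on the relay base (59 mm to -x of the base's origin, 6 mm above its underside).
- stand: Grey test stand, fixed: foot 150 x 110 x 12 mm, post 34 x 22 mm, carrying the tilted bar on a pivot 115 mm above the bench. Origin: centre of the foot's underside; z up; x horizontally towards the bar's high end.
- bar: Steel bar on the stand, 26 mm wide, top face 185 mm long (x = -102 to +82 mm), sloping up 17 to 31 degrees towards +x (away from the robot). Origin: on the top face over the pivot; x uphill along the bar, y across, z square out of the top face. At its low end the sprung contact, with a grey housing 22 mm tall from x = -84 mm down.
- lip_range (a point): Point on the bar's top face at x = +45 mm, y = 0. A steel lip (24 mm wide, 10 mm long, 6 mm tall) is clamped across the top face near here; it is set by hand, so its downhill face is anywhere from 8 mm below to 8 mm above this point. Where exactly is NOT reported: find it by touch or sight. Axes as the bar's.
- contact (a joint): Sprung brass contact, m: 0 = out (uphill face at bar x = -47 mm), grows as pushed downhill to 0.030 (-77 mm). Head 24 mm wide, 1.5 to 18 mm above the bar. Spring 7 N at 0 to 14.5 N. At rest the gap from contact to lip is 4 to 20 mm too short for the base (104 mm overall): push the contact in with the base held over 6 mm above the bar to clear the lip.
- lens: Bystander: red dished lamp lens, 90 mm across, 24 mm tall. Origin: centre of its underside.
- flasher: Bystander: black flasher unit, upright block 42 x 42 x 56 mm with three blades on top (to 67 mm). Origin: centre of its underside.
- lug0: Bystander: brass terminal lug 48 x 16 x 11 mm, lying flat. Origin: underside, near its middle.
- lug1: Bystander: second brass terminal lug, the same.
Not all that is in view belongs to the job. Of the things that look like the relay_base, the larger one is meant. Of the things shaped like the stand, the grey one is meant.

How it is judged (in metres and radians):
On the way, in this order (a step that is already met when the one before it is completed fails the run):
1. the relay base is lifted off the bench (height (world z) of relay_base above 0.05 m), for 0.1 s.
2. the sprung contact is pushed in by the base (value of joint contact above 0.003 m and contact force between relay_base and stand above 1 N), for 0.2 s.
At the end, for the whole second after the job is handed in: Relay base at rest on the bar, upright, tongue downhill: underside within 3 mm of the bar, parallel within 0.06 rad, lengthwise within 0.10 rad, centred across within 9 mm, origins within 12 mm lengthwise; contact held in over 2.5 mm by the base against the lip; bystanders moved under 20 mm (x of relay_base in the frame of bar between -0.012 and 0.012 m and y of relay_base in the frame of bar between -0.009 and 0.009 m and z of relay_base in the frame of bar between -0.003 and 0.003 m and angle between the z axis of relay_base and the z axis of bar, either way round below 0.06 rad and angle between the x axis of relay_base and the x axis of bar, either way round below 0.1 rad and angle between relay_base's own z axis and vertical below 1 rad and x of tongue_tip in the frame of bar below -0.04 m and value of joint contact above 0.0025 m and linear speed of relay_base below 0.02 m/s and angular speed of relay_base below 0.2 rad/s and distance of each of lens, flasher, lug0, lug1 from where it was at the start of the episode below 0.02 m); the robot touches nothing.
It fails at once if the base is forced against the stand (more than 40 N) (contact force between relay_base and stand above 40 N).
It fails at once if the spring flings the base (faster than 0.15 m/s on the stand, not held by the fingers) (contact force between relay_base and stand above 0.5 N and linear speed of relay_base above 0.15 m/s and contact force between the fingers and relay_base below 1 N).
It fails at once if the lens, flasher unit or a lug is disturbed (moved more than 20 mm) (distance of any of lens, flasher, lug0, lug1 from where it was at the start of the episode above 0.02 m).
It also fails if it takes over 48 s, if anything falls off the work surface, if the arm or the gripper's body presses on something with over 40 N, if the wrist force passes 120 N, or if a joint passes its speed limit or range.

## Working session

There is one attempt and no reset: what is moved stays moved. The work goes in short steps, Python scripts to look and compute and a tool call to move; the robot and the scene stay as the last step left them, time stands still between calls to the robot, and variables do not carry over. Pictures are saved under pics/ and viewed, at most 13 in all, crops included, and the job is handed in when it is done.

Besides the shell and the picture viewer there is one more tool, called after ">>>" as name(argument=value, ...) on one line, values as JSON. carry_out: Moves the arm, as the interface text tells. Its arguments: {"type":"object","properties":{"commands":{"type":"array"},"force":{"type":"number"}},"required":["commands"]}

```bash
ls; mkdir -p pics; python3 - <<'E'
from workcell import state, grab_frame, camera_model
import cv2,numpy as np
s=state();print(s)
ims=[]
for n in("scene","side"):
    im=grab_frame(n);cv2.imwrite(f"pics/{n}0.png",im[:,:,::-1]);print(n,camera_model(n))
im=grab_frame("wrist");cv2.imwrite("pics/wrist0.png",im[:,:,::-1]);print(camera_model("wrist"))
E
```

```text
pics
{'time_s': 0.0, 'qpos': array([ 6.85822946e+01,  1.83534407e+01,  8.97052368e+01, -1.81690512e-03,
        7.20439598e+01, -1.14664537e+00]), 'qvel': array([ 0.04913507, -0.05350253,  0.02030753,  0.05933261, -0.00416721,
        0.01148231]), 'effort': array([-6.53723646e-05, -4.12468314e+01, -2.31973654e+01,  7.27739884e-02,
        4.55429172e-02, -1.18541038e-04]), 'ee_pos': array([199.05042645, 538.92010246, 213.1101643 ]), 'ee_rot': array([-1.79897349e+02, -3.26856625e-04,  1.59729501e+02]), 'force': array([-0.59075803, -0.22508565, -0.03511084]), 'torque': array([-0.05017508, -0.03589336,  0.00305499]), 'gripper_force': 0.0, 'gripper_width': 91.31776063211007}
scene {'fx': 423.2152603970843, 'fy': 423.2152603970843, 'cx': 278.8803790416695, 'cy': 203.34060811096109, 'origin': array([1381.73356422,  -17.82977362,  688.46282663]), 'rotation': array([53.09597212,  1.23002864, 94.1779779 ])}
side {'fx': 384.17293536257677, 'fy': 384.17293536257677, 'cx': 284.0154989342436, 'cy': 203.78201592081342, 'origin': array([ 325.7217374 , -701.00397293,  700.26813698]), 'rotation': array([ 48.11066254,  -0.08862062, -23.47535112])}
{'fx': 333.79269822268964, 'fy': 333.79269822268964, 'cx': 275.72346203460273, 'cy': 206.90804471976423, 'mount': array([[ 1.00972831e-04,  9.68930515e-01,  2.47333070e-01,
         6.94455268e+01],
       [ 9.99999750e-01, -2.70879043e-04,  6.52925890e-04,
        -2.87694800e-01],
       [ 6.99637164e-04,  2.47332942e-01, -9.68930300e-01,
        -1.70024768e+02],
       [ 0.00000000e+00,  0.00000000e+00,  0.00000000e+00,
         1.00000000e+00]])}
```

View pics/scene0.png

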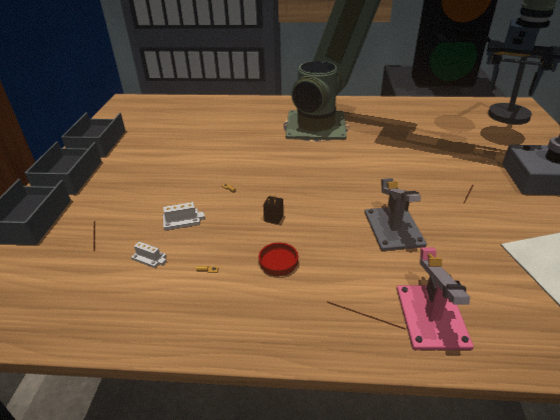

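View pics/side0.png

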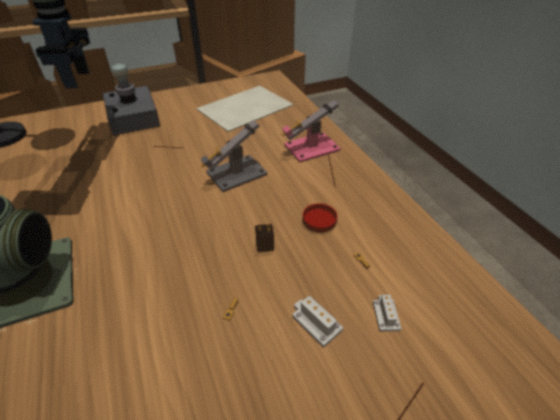

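```bash
cat > h.py <<'E'
from workcell import state, grab_frame, camera_model
import cv2,numpy as np
from scipy.spatial.transform import Rotation as R
def cam(n,s=None):
    c=camera_model(n);K=np.array([[c['fx'],0,c['cx']],[0,c['fy'],c['cy']],[0,0,1]])
    if n=='wrist':
        T=np.eye(4);T[:3,:3]=R.from_euler('xyz',s['ee_rot'],degrees=True).as_matrix();T[:3,3]=s['ee_pos'];T=T@c['mount'];return K,T[:3,:3],T[:3,3]
    return K,R.from_euler('xyz',c['rotation'],degrees=True).as_matrix(),np.array(c['origin'])
def ray(C,p):
    K,Rm,o=C;d=np.linalg.inv(K)@np.array([p[0],p[1],1.]);d=Rm@(d*[1,-1,-1]);return o,d/np.linalg.norm(d)
def plane(C,p,z):
    o,d=ray(C,p);return o+d*(z-o[2])/d[2]
def tri(pairs):
    A=np.zeros((3,3));b=np.zeros(3)
    for C,p in pairs:
        o,d=ray(C,p);M=np.eye(3)-np.outer(d,d);A+=M;b+=M@o
    x=np.linalg.solve(A,b);return x,[float(np.linalg.norm((np.eye(3)-np.outer(d,d))@(x-o))) for o,d in(ray(C,p) for C,p in pairs)]
def proj(C,X):
    K,Rm,o=C;q=Rm.T@(np.asarray(X)-o);q=q*[1,-1,-1];q=K@q;return q[:2]/q[2]
def crop(im,x,y,w,h,f):
    return cv2.resize(im[y:y+h,x:x+w],None,fx=f,fy=f,interpolation=cv2.INTER_CUBIC)
E
python3 - <<'E'
from h import *
a=cv2.imread('pics/scene0.png');b=cv2.imread('pics/side0.png')
t=np.vstack([np.hstack([crop(a,155,195,60,40,6),crop(a,360,172,66,80,5)[:240]]),]) if 0 else None
A=crop(a,150,195,60,45,6);B=crop(b,285,290,66,60,6)
C=crop(a,360,175,70,75,5);D=crop(b,195,115,80,75,5)
cv=np.zeros((600,800,3),np.uint8)
E_=crop(a,360,172,66,42,6);F=crop(b,195,115,75,50,6)
cv[:270,:360]=A[:270];cv[:300,400:796]=B[:300,:396];cv[300:552,:396]=E_;cv[300:600,400:800]=F[:,:400]
cv2.imwrite('pics/m1.png',cv)
E
```

```text
(no output)
```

View pics/m1.png

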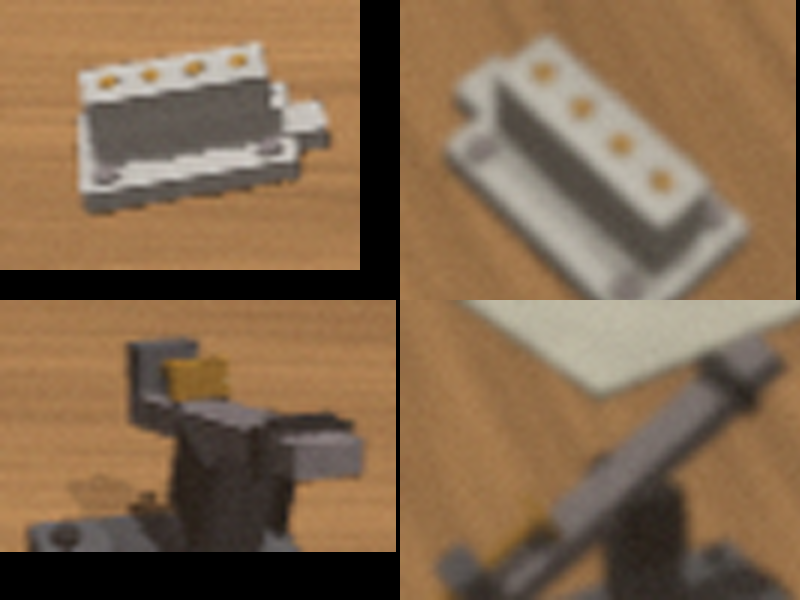

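```bash
python3 - <<'E'
from h import *
S=cam('scene');D=cam('side')
a=[(189.7,205),(182.3,206.2),(175,207.5),(168.3,208.7)];b=[(308.8,302),(315.5,308),(321.8,314.2),(328.5,320.2)]
P=[]
for p,q in zip(a,b):
    x,r=tri([(S,p),(D,q)]);P.append(x);print(x.round(1),np.round(r,1),plane(S,p,46)[:2].round(1),plane(D,q,46)[:2].round(1))
# stand: housing top & bar end rough ; scene crop offset(360,172-50), side crop (195,115) minus(400,300)
f=lambda u,v:(360+u/6,172+(v-300)/6); g=lambda u,v:(195+(u-400)/6,115+(v-300)/6)
# contact block centre, bar high end face lower-left/right 
print('contact',tri([(S,f(198,380)),(D,g(518,535))]))
print('high end lip-ish',tri([(S,f(310,440)),(D,g(745,355))]))
# foot corners by grey mask
E
```

```text
[ 546.1 -319.5   45.8] [0.1 0.1] [ 546.3 -319.4] [ 546.1 -319.7]
[ 552.1 -337.1   45.9] [0.1 0.1] [ 552.1 -337. ] [ 552.1 -337.2]
[ 557.3 -354.3   45.4] [0.3 0.3] [ 558.3 -354.1] [ 557.  -354.3]
[ 562.9 -370.3   45.1] [0.2 0.2] [ 563.9 -369.7] [ 562.7 -370.9]
contact (array([502.7432442 , 187.42044196,  90.90065923]), [0.14628008285921687, 0.1462800828592224])
high end lip-ish (array([623.40192175, 202.60403392, 148.65421441]), [0.5159926263655387, 0.5159926263655913])
```

```bash
cat >> h.py <<'E'
def down(yaw,slope=0): # tool x = downhill of bar with uphill yaw given; z = -bar z
    y,a=np.radians([yaw,slope]);u=np.array([np.cos(y)*np.cos(a),np.sin(y)*np.cos(a),np.sin(a)])
    n=np.array([-np.cos(y)*np.sin(a),-np.sin(y)*np.sin(a),np.cos(a)]);return np.column_stack([-u,np.cross(n,u),-n])
def rpy(v): return R.from_euler('xyz',v,degrees=True).as_matrix()
def cmd(p0,R0,p1,R1):
    r=R.from_matrix(R0.T@R1).as_rotvec(degrees=True);d=R0.T@(np.asarray(p1)-p0)
    print('cmd',r.round(2),d.round(1),'rows',np.ceil(max(np.linalg.norm(r)/8.59,np.linalg.norm(d)/50)))
E
python3 - <<'E'
from h import *
R1=down(7.2,25)
print(R1, np.linalg.det(R1))
p=np.array([560,195,121.])-R1[:,2]*100
print(p);cmd(np.array([199.22,539.4,213.98]),rpy([180,0,159.73]),p,R1)
E
```

```text
[[-0.89916128 -0.12533323  0.41928579]
 [-0.11359049  0.9921147   0.05296811]
 [-0.42261826  0.         -0.90630779]] 1.0
[518.07142095 189.70318867 211.6307787 ]
cmd [ -5.99 -24.52 -27.03] [-420.3 -217.6    2.3] rows 10.0
```

>>> carry_out(commands=[[-6,-24.5,-27,-420,-218,2,1],[-6,-24.5,-27,-420,-218,2,1],[-6,-24.5,-27,-420,-218,2,1],[-6,-24.5,-27,-420,-218,2,1],[-6,-24.5,-27,-420,-218,2,1],[-6,-24.5,-27,-420,-218,2,1],[-6,-24.5,-27,-420,-218,2,1],[-6,-24.5,-27,-420,-218,2,1],[-6,-24.5,-27,-420,-218,2,1],[-6,-24.5,-27,-420,-218,2,1],[-6,-24.5,-27,-420,-218,2,1],[-6,-24.5,-27,-420,-218,2,1],[-6,-24.5,-27,-420,-218,2,1],[-6,-24.5,-27,-420,-218,2,1]])

```text
time_s: 1.55
ee_pos: [516.8, 190.6, 211.8]
ee_rot: [180.0, 25.0, -172.7]
force: [-0.4, 0.1, -0.1]
gripper_width: 91.4
gripper_force: 0.0
```

```bash
python3 - <<'E'
from h import *
import json
s=state();im=grab_frame('wrist');cv2.imwrite('pics/w1.png',im[:,:,::-1]);print(s['time_s'],s['ee_pos'],s['ee_rot'],s['force'])
json.dump({k:list(s[k]) for k in('ee_pos','ee_rot')},open('w1.json','w'))
C=cam('wrist',s);print([proj(C,p) for p in ([560,195,121],[502.7,187.4,90.9],[623,202,148])])
cv2.imwrite('pics/w1b.png',cv2.resize(im[:,:,::-1],None,fx=1.42,fy=1.42,interpolation=cv2.INTER_CUBIC))
E
```

```text
1.55 [516.78712753 190.55975042 211.84349721] [ 179.97117871   24.96755632 -172.71847014] [-0.44811634  0.06402731 -0.08590191]
[array([274.78706985, 209.00751788]), array([274.43555776, 129.27371623]), array([273.6488936 , 282.67146809])]
```

View pics/w1b.png

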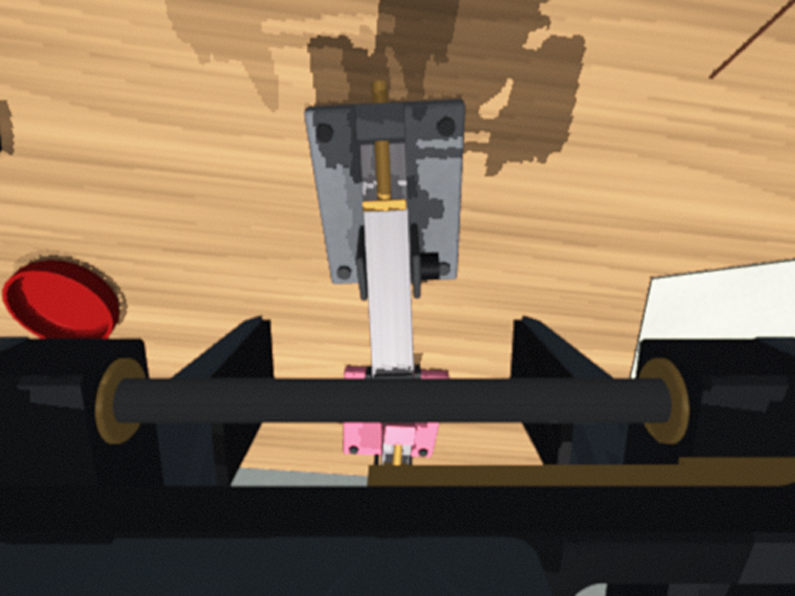

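```bash
python3 - <<'E'
from h import *
R0=down(7.2,25)
# commanded pose now: from previous call numbers
Rs=rpy([180,0,159.73]);p0=np.array([199.22,539.4,213.98])+Rs@[-420,-218,2];Rc=Rs@R.from_rotvec([-6,-24.5,-27],degrees=True).as_matrix()
print(p0,R.from_matrix(Rc).as_euler('xyz',degrees=True))
u,y,n=-R0[:,0],R0[:,1],-R0[:,2]
for sg in(40,-40):
    R1=R0@R.from_rotvec([sg,0,0],degrees=True).as_matrix()
    print(R1[:,2]@y)
    if R1[:,2]@y>0:
        p=np.array([560,195,121])+u*30-R1[:,2]*130;print(p);cmd(p0,Rc,p,R1)
E
```

```text
[517.68468689 189.39393833 211.98      ] [ 179.98089649   24.98669983 -172.83464748]
-0.6427876096865394
0.6427876096865393
[555.69308135 110.22936895 223.93391357]
cmd [-4.e+01 -0.e+00 -3.e-02] [-30.3 -83.3   0.9] rows 5.0
```

>>> carry_out(commands=[[-40,0,0,-30,-83,1,1],[-40,0,0,-30,-83,1,1],[-40,0,0,-30,-83,1,1],[-40,0,0,-30,-83,1,1],[-40,0,0,-30,-83,1,1],[-40,0,0,-30,-83,1,1],[-40,0,0,-30,-83,1,1],[-40,0,0,-30,-83,1,1],[-40,0,0,-30,-83,1,1],[-40,0,0,-30,-83,1,1]])

```text
time_s: 2.6
ee_pos: [557.9, 115.4, 232.0]
ee_rot: [140.6, 24.2, -172.7]
force: [0.1, -0.2, -0.0]
gripper_width: 90.9
gripper_force: 0.0
```

```bash
python3 - <<'E'
from h import *
import json
s=state();im=grab_frame('wrist')[:,:,::-1];cv2.imwrite('pics/w2.png',im);print(s['time_s'],s['ee_pos'],s['ee_rot'],s['qpos'],s['qvel'])
json.dump({k:list(s[k]) for k in('ee_pos','ee_rot')},open('w2.json','w'))
w1=cv2.imread('pics/w1.png')
C=cam('wrist',s);print([proj(C,p) for p in ([560,195,121],[502.7,187.4,90.9],[623,202,148])])
cv=np.zeros((600,800,3),np.uint8)
cv[:,:280]=crop(w1,240,125,70,150,4);cv[:,290:790]=crop(im,200,120,125,150,4)
cv2.imwrite('pics/m2.png',cv)
E
```

```text
2.6 [557.93341993 115.41409135 232.01652113] [ 140.5578499    24.24132118 -172.72157422] [ -14.21793288   14.91783611  107.32276007   51.51020539   64.64113778
 -146.51523019] [ 0.28826511 -0.50302301  0.11011762  0.3227787   0.32242619 -0.03069415]
[array([269.06089945, 162.26508397]), array([265.81346636,  86.43480187]), array([267.61495606, 234.38354531])]
```

View pics/m2.png

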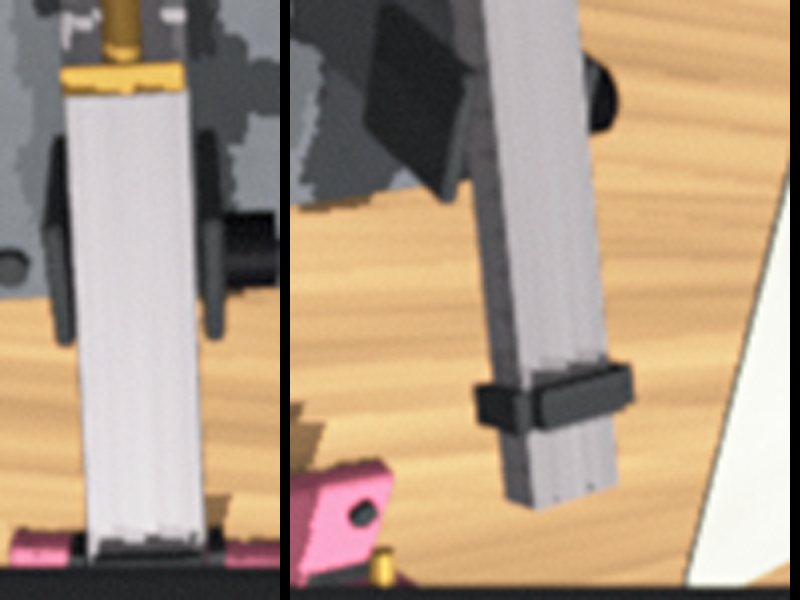

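```bash
python3 - <<'E'
from h import *
import json
C1=cam('wrist',{k:np.array(v) for k,v in json.load(open('w1.json')).items()})
C2=cam('wrist',{k:np.array(v) for k,v in json.load(open('w2.json')).items()})
a=lambda u,v:(240+u/4,125+v/4); b=lambda u,v:(200+(u-290)/4,120+v/4)
def pl(C,p,q):
    o,d=ray(C,p);_,e=ray(C,q);n=np.cross(d,e);n/=np.linalg.norm(n);return n,n@o
def line(P,Q):
    d=np.cross(P[0],Q[0]);d/=np.linalg.norm(d);d*=np.sign(d[0])
    p=np.linalg.solve(np.vstack([P[0],Q[0],d]),[P[1],Q[1],d@[560,195,121]]);return p,d
def on(L,C,p):
    o,d=ray(C,p);A=np.column_stack([L[1],-d]);t=np.linalg.lstsq(A,o-L[0],rcond=None)[0];return L[0]+L[1]*t[0]
# w2: left in image is ? use same-order check
L=[line(pl(C1,a(68,100),a(90,550)),pl(C2,b(483,2),b(526,490))),line(pl(C1,a(187,97),a(205,540)),pl(C2,b(577,2),b(616,485)))]
for p,d in L: print('p',p.round(1),'yaw',np.degrees(np.arctan2(d[1],d[0])).round(2),'slope',np.degrees(np.arcsin(d[2])).round(2))
d=L[0][1]+L[1][1];d/=np.linalg.norm(d);m=(L[0][0]+L[1][0])/2
w=L[0][0]-L[1][0];w-=d*(w@d);print('width',np.linalg.norm(w),'side tilt deg',np.degrees(np.arcsin(w[2]/np.linalg.norm(w))))
M=(m,d);x=lambda P:round(float((P-m)@d),1)
print('mid',m,'yaw',np.degrees(np.arctan2(d[1],d[0])).round(2),'slope',np.degrees(np.arcsin(d[2])).round(2))
print('end',x(on(L[0],C2,b(527,508))),x(on(L[1],C2,b(617,487))))
print('lip w2',x(on(L[0],C2,b(523,388))),x(on(L[1],C2,b(605,363))),'w1',x(on(L[0],C1,a(90,555))),x(on(L[1],C1,a(205,540))))
print('contact w1',x(on(L[0],C1,a(68,93))),x(on(L[1],C1,a(187,90))))
E
```

```text
p [565.8 182.4 114.3] yaw 9.83 slope 28.09
p [560.9 207.1 115.3] yaw 10.41 slope 28.17
width 25.272936422423967 side tilt deg -2.4441013005726986
mid [563.34597037 194.77301938 114.79425375] yaw 10.12 slope 28.13
end 79.0 80.5
lip w2 49.6 48.7 w1 50.9 47.8
contact w1 -50.7 -50.3
```

```bash
python3 - <<'E'
from h import *
s=state()
print(s['ee_pos'],s['ee_rot'])
cmd(s['ee_pos'],rpy(s['ee_rot']),[554.6,-345.3,130],rpy([180,0,108.4]))
E
```

```text
[557.90717996 115.5592699  232.23695311] [ 140.54266246   24.25714965 -172.72279212]
cmd [49.22 -7.36 82.71] [  98.2 -395.8 -237.8] rows 12.0
```

>>> carry_out(commands=[[49.2,-7.4,82.7,98,-396,-238,1],[49.2,-7.4,82.7,98,-396,-238,1],[49.2,-7.4,82.7,98,-396,-238,1],[49.2,-7.4,82.7,98,-396,-238,1],[49.2,-7.4,82.7,98,-396,-238,1],[49.2,-7.4,82.7,98,-396,-238,1],[49.2,-7.4,82.7,98,-396,-238,1],[49.2,-7.4,82.7,98,-396,-238,1],[49.2,-7.4,82.7,98,-396,-238,1],[49.2,-7.4,82.7,98,-396,-238,1],[49.2,-7.4,82.7,98,-396,-238,1],[49.2,-7.4,82.7,98,-396,-238,1],[49.2,-7.4,82.7,98,-396,-238,1],[49.2,-7.4,82.7,98,-396,-238,1],[49.2,-7.4,82.7,98,-396,-238,1],[49.2,-7.4,82.7,98,-396,-238,1],[49.2,-7.4,82.7,98,-396,-238,1]])

```text
time_s: 4.35
ee_pos: [553.7, -346.8, 128.8]
ee_rot: [-180.0, -0.1, 108.2]
force: [-0.6, -0.4, -0.4]
gripper_width: 91.2
gripper_force: 0.0
```

```bash
python3 - <<'E'
from h import *
s=state();im=grab_frame('wrist');cv2.imwrite('pics/w3.png',im[:,:,::-1]);print(s['time_s'],s['ee_pos'],s['ee_rot'],s['qpos'])
C=cam('wrist',s)
P=[[546.1,-319.5,46],[552,-337,46],[557.3,-354,46],[563,-370.3,46]]
print([proj(C,p).round(1) for p in P])
hsv=cv2.cvtColor(im,cv2.COLOR_RGB2HSV)
# block outline via bright/low-saturation mask
m=cv2.inRange(hsv,(0,0,120),(180,45,255));m=cv2.morphologyEx(m,cv2.MORPH_CLOSE,np.ones((7,7),np.uint8))
n,l,st,c=cv2.connectedComponentsWithStats(m)
for i in range(1,n):
    if st[i,4]>150: print(st[i],c[i].round(1))
cv2.imwrite('pics/m3.png',crop(im[:,:,::-1],180,100,200,150,4))
E
```

```text
4.35 [ 553.66812103 -346.81219088  128.83794152] [-1.79980300e+02 -1.14131467e-01  1.08221706e+02] [-3.30999628e+01  2.87084012e+01  8.56358278e+01  6.13576325e-02
  6.57571937e+01 -5.13469311e+01]
[array([278. , 176.9]), array([278.1, 200.5]), array([277.7, 222.4]), array([278., 243.])]
[ 245  133   65  123 6584] [276.7 196. ]
[409 245  32  22 332] [426.9 254.2]
```

View pics/m3.png

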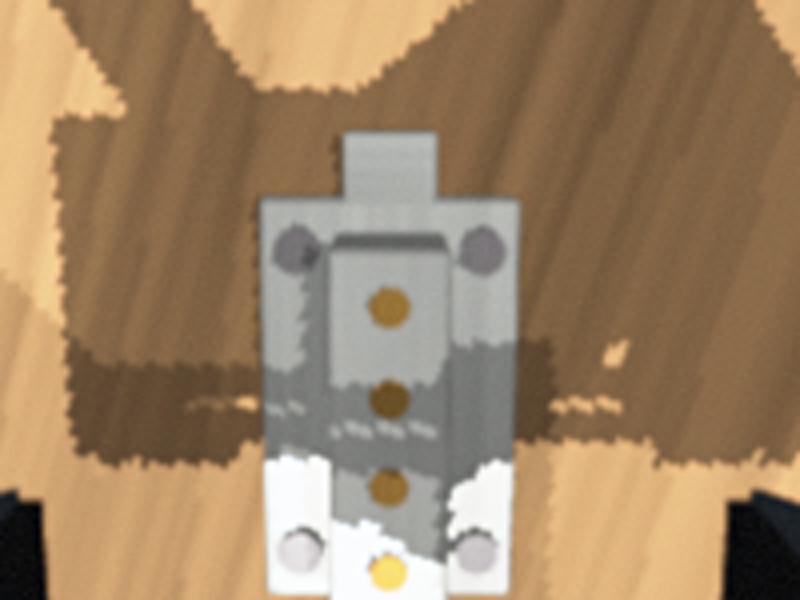

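```bash
python3 - <<'E'
from h import *
s=state();C=cam('wrist',s);f=lambda u,v:(180+u/4,100+v/4)
a=np.radians(108.3);t=np.array([np.cos(a),np.sin(a),0])
T=plane(C,f(389,131),12)-59*t;D=plane(C,f(389,198),12)-45*t;B=plane(C,f(389,235),12)-38*t
S=plane(C,f(389,440),46)
print(T,D,B,S)
l=plane(C,f(262,230),12);r=plane(C,f(518,230),12);print(np.linalg.norm(l-r))
c=(T+D)/2*0+np.array([554.4,-345.5,0])
cmd(s['ee_pos'],rpy(s['ee_rot']),[*c[:2],15.5],rpy(s['ee_rot']))
E
```

```text
[ 554.2629084  -345.33065691   12.        ] [ 554.22950529 -345.23752525   12.        ] [ 554.48657617 -346.01926465   12.        ] [ 553.84058154 -344.53277303   46.        ]
54.704099877055135
cmd [0. 0. 0.] [  0.9   1.1 113.3] rows 3.0
```

>>> carry_out(commands=[[0,0,0,1,1,40,1],[0,0,0,1,1,75,1],[0,0,0,1,1,100,1],[0,0,0,1,1,113,1],[0,0,0,1,1,113,1],[0,0,0,1,1,113,1],[0,0,0,1,1,113,-1],[0,0,0,1,1,113,-1],[0,0,0,1,1,113,-1],[0,0,0,1,1,113,-1],[0,0,0,1,1,113,-1],[0,0,0,1,1,113,-1],[0,0,0,1,1,113,-1],[0,0,0,1,1,113,-1]], force=40)

```text
time_s: 5.8
ee_pos: [554.4, -345.2, 15.6]
ee_rot: [-180.0, -0.1, 108.2]
force: [-1.3, 0.1, 0.4]
gripper_width: 30.0
gripper_force: 0.0
```

```bash
python3 -c "
from h import *
s=state();print(s)"
```

```text
{'time_s': 5.8, 'qpos': array([-3.29444546e+01,  3.49090409e+01,  9.26799518e+01,  6.54198990e-02,
        5.25319418e+01, -5.12150506e+01]), 'qvel': array([-0.06400663,  0.01692422, -0.01157987,  0.00731014, -0.07617381,
        0.01764258]), 'effort': array([ 1.49458927e-03, -5.15833282e+01, -1.87534243e+01,  1.91515591e-02,
        9.27539379e-02,  2.46415402e-04]), 'ee_pos': array([ 554.43761968, -345.22627012,   15.61562148]), 'ee_rot': array([-1.79964644e+02, -1.26754845e-01,  1.08230706e+02]), 'force': array([-1.29928159,  0.06080093,  0.41046284]), 'torque': array([-0.09459215,  0.0636981 , -0.06129431]), 'gripper_force': 0.0, 'gripper_width': 29.990733466001867}
```

Still closing; wait a bit, then lift.

>>> carry_out(commands=[[0,0,0,0,0,0,-1],[0,0,0,0,0,0,-1],[0,0,0,0,0,0,-1],[0,0,0,0,0,0,-1],[0,0,0,0,0,0,-1]])

```text
time_s: 6.3
ee_pos: [554.4, -345.3, 15.6]
ee_rot: [-180.0, -0.1, 108.2]
force: [-0.4, -0.4, -0.4]
gripper_width: 23.3
gripper_force: 40.0
```

```bash
python3 - <<'E'
from h import *
s=state();print(s['ee_pos'],s['force'],s['gripper_width'],s['gripper_force'])
# base in tool frame at grasp: base x = -tool x, z = -tool z. underside at tool z=+15.6
O=np.array([560.9,194.3,113.8]);R1=down(10.1,28.1);u,n=-R1[:,0],-R1[:,2]
for x,h in((20,60),(2,20)):
    print(O+u*x+n*(h+15.6))
p0=s['ee_pos'];R0=rpy(s['ee_rot'])
cmd(p0,R0,[554.4,-345.2,200],R0)
p=O+u*10+n*(60+15.6);cmd([554.4,-345.2,200],R0,p,R1)
for f in np.linspace(0,1,6): 
    print(np.round([554.4,-345.2,200]+f*(p-[554.4,-345.2,200])))
E
```

```text
[ 554.40672552 -345.27373337   15.59748153] [-0.40320268 -0.42499539 -0.39723995] 23.2716755333776 39.99992787837982
[543.21245436 191.14936826 189.9090287 ]
[546.12874147 191.66883811 146.14574019]
cmd [0. 0. 0.] [ 5.000e-01 -1.000e-01 -1.844e+02] rows 4.0
cmd [-19.99 -23.24 -80.12] [514.1 148.5  15.8] rows 11.0
[ 554. -345.  200.]
[ 550. -238.  197.]
[ 546. -131.  194.]
[542. -24. 191.]
[539.  83. 188.]
[535. 190. 185.]
```

>>> carry_out(commands=[[0,0,0,0,0,-15,-1],[0,0,0,0,0,-45,-1],[0,0,0,0,0,-85,-1],[0,0,0,0,0,-125,-1],[0,0,0,0,0,-160,-1],[0,0,0,0,0,-180,-1],[0,0,0,0,0,-184,-1],[0,0,0,0,0,-184,-1],[0,0,0,0,0,-184,-1]])

```text
time_s: 7.2
ee_pos: [553.8, -345.0, 198.0]
ee_rot: [-179.9, -0.3, 108.2]
force: [-0.1, 0.6, -2.5]
gripper_width: 23.7
gripper_force: 40.0
```

>>> carry_out(commands=[[-1.2,-1.4,-4.8,25,7,1,-1],[-3,-3.5,-12,65,19,2,-1],[-4.8,-5.6,-19.2,105,30,3,-1],[-6.6,-7.7,-26.4,150,43,4,-1],[-8.4,-9.8,-33.7,195,56,6,-1],[-10.2,-11.9,-40.9,240,69,7,-1],[-12,-13.9,-48.1,285,82,8,-1],[-13.8,-16,-55.3,330,95,10,-1],[-15.6,-18.1,-62.5,375,108,11,-1],[-17.4,-20.2,-69.7,420,121,13,-1],[-18.6,-21.6,-74.5,460,133,14,-1],[-19.6,-22.8,-78.5,490,141.5,15,-1],[-20,-23.2,-80.1,507,146.5,15.6,-1],[-20,-23.2,-80.1,514,148.5,15.8,-1],[-20,-23.2,-80.1,514,148.5,15.8,-1],[-20,-23.2,-80.1,514,148.5,15.8,-1],[-20,-23.2,-80.1,514,148.5,15.8,-1]])

```text
time_s: 8.9
ee_pos: [534.9, 188.1, 184.5]
ee_rot: [180.0, 28.0, -170.0]
force: [0.6, -0.4, -1.7]
gripper_width: 24.0
gripper_force: 40.0
```

```bash
python3 - <<'E'
from h import *
s=state();print(s['time_s'],s['ee_pos'],s['ee_rot'],s['force'],s['torque'],s['gripper_width'],s['gripper_force'],s['qpos'])
im=grab_frame('wrist');cv2.imwrite('pics/w4.png',im[:,:,::-1])
b=grab_frame('side');cv2.imwrite('pics/side4.png',b[:,:,::-1])
cv=np.zeros((600,800,3),np.uint8);cv[:,:400]=crop(im[:,:,::-1],175,50,200,300,2);cv[:400,400:]=crop(b[:,:,::-1],180,80,100,100,4)
cv2.imwrite('pics/m4.png',cv)
O=np.array([560.9,194.3,113.8]);R1=down(10.1,28.1);print('bar-frame tcp x,y,z',[float((s['ee_pos']-O)@v) for v in(-R1[:,0],R1[:,1],-R1[:,2])])
print('rot err (tool)',R.from_matrix(rpy(s['ee_rot']).T@R1).as_rotvec(degrees=True))
E
```

```text
8.9 [534.88392065 188.06638245 184.52598409] [ 179.97401259   28.03056712 -170.02369023] [ 0.6015701  -0.42889813 -1.72453449] [-0.005651    0.51570623  0.0057208 ] 24.012325507863228 39.99945402145386 [ 21.33423234   7.25334187 115.45754587 -10.56809675  30.14532238
 -70.78099027]
bar-frame tcp x,y,z [9.754626442030405, -1.5746616412568948, 74.96817259323952]
rot err (tool) [-0.03220605 -0.0694081  -0.1091615 ]
```

View pics/m4.png

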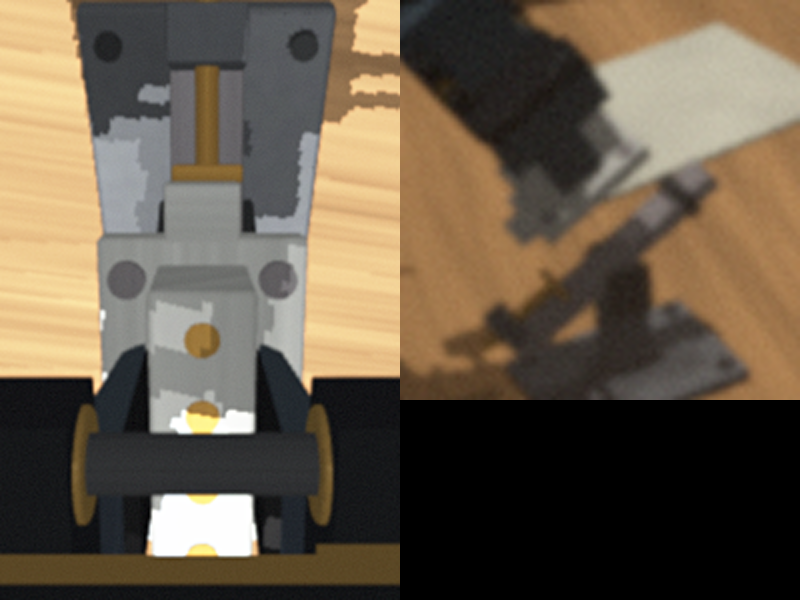

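>>> carry_out(commands=[[0,0,0,-6,2,0,-1],[0,0,0,-6,2,12,-1],[0,0,0,-6,2,24,-1],[0,0,0,-6,2,34,-1],[0,0,0,-6,2,41,-1],[0,0,0,-6,2,45,-1],[0,0,0,-6,2,48,-1],[0,0,0,-6,2,48,-1],[0,0,0,-6,2,48,-1],[0,0,0,-6,2,48,-1]])

```text
time_s: 10.0
ee_pos: [562.1, 196.1, 145.8]
ee_rot: [179.9, 28.1, -169.9]
force: [0.1, -0.1, -2.1]
gripper_width: 23.9
gripper_force: 40.0
```

```bash
cat >> h.py <<'E'
def rep():
    O=np.array([560.9,194.3,113.8]);R1=down(10.1,28.1);s=state();V=(-R1[:,0],R1[:,1],-R1[:,2])
    print(s['time_s'],'base bar xyz',np.round([float((s['ee_pos']-O)@v) for v in V]-np.array([0,0,15.6]),1),'F bar',np.round([s['force']@v for v in V],1),'T',np.round([s['torque']@v for v in V],2),'roterr',R.from_matrix(rpy(s['ee_rot']).T@R1).as_rotvec(degrees=True).round(2),s['gripper_width'].round(1),round(s['gripper_force'],1));return s
E
python3 - <<'E'
from h import *
s=rep();im=grab_frame('wrist');b=grab_frame('side')
cv2.imwrite('pics/w5.png',im[:,:,::-1]);cv2.imwrite('pics/side5.png',b[:,:,::-1])
cv=np.zeros((600,800,3),np.uint8);cv[:,:400]=crop(im[:,:,::-1],225,60,100,150,4);cv[:400,400:]=crop(b[:,:,::-1],195,100,80,80,5)
cv2.imwrite('pics/m5.png',cv)
E
```

```text
Traceback (most recent call last):
  File "h.py", line 31, in rep
    print(s['time_s'],'base bar xyz',np.round([float((s['ee_pos']-O)@v) for v in V]-np.array([0,0,15.6]),1),'F bar',np.round([s['force']@v for v in V],1),'T',np.round([s['torque']@v for v in V],2),'roterr',R.from_matrix(rpy(s['ee_rot']).T@R1).as_rotvec(degrees=True).round(2),s['gripper_width'].round(1),round(s['gripper_force'],1));return s
                                                                                                                                                                                                                                                                                    ^^^^^^^^^^^^^^^^^^^^^^^^
AttributeError: 'float' object has no attribute 'round'
```

```bash
sed -i "s/s\['gripper_width'\].round(1)/round(s['gripper_width'],1)/" h.py
python3 - <<'E'
from h import *
s=rep();im=grab_frame('wrist');b=grab_frame('side')
cv2.imwrite('pics/w5.png',im[:,:,::-1]);cv2.imwrite('pics/side5.png',b[:,:,::-1])
cv=np.zeros((600,800,3),np.uint8);cv[:,:400]=crop(im[:,:,::-1],225,60,100,150,4);cv[:400,400:]=crop(b[:,:,::-1],195,100,80,80,5)
cv2.imwrite('pics/m5.png',cv)
E
```

```text
10.0 base bar xyz [16.4  1.5 11.9] F bar [-0.9 -0.1 -1.9] T [-0.02  0.48 -0.01] roterr [ 0.03  0.03 -0.04] 23.9 40.0
```

View pics/m5.png

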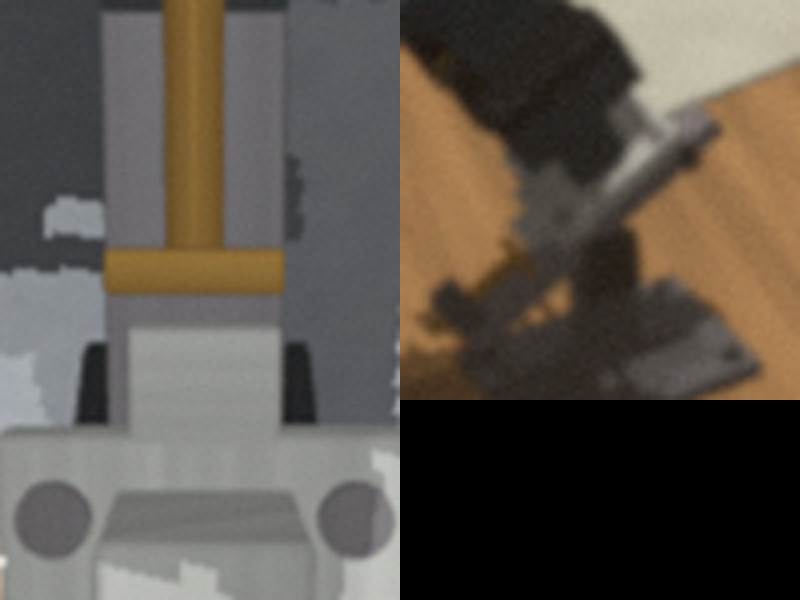

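>>> carry_out(commands=[[0,0,0,0,-1,1,-1],[0,0,0,0,-1.5,2.5,-1],[0,0,0,1,-1.5,2.5,-1],[0,0,0,3,-1.5,2.5,-1],[0,0,0,4.5,-1.5,2.5,-1],[0,0,0,6,-1.5,2.5,-1],[0,0,0,7.5,-1.5,2.5,-1],[0,0,0,9,-1.5,2.5,-1],[0,0,0,10,-1.5,2.5,-1],[0,0,0,10,-1.5,2.5,-1],[0,0,0,10,-1.5,2.5,-1],[0,0,0,10,-1.5,2.5,-1]])

```text
time_s: 11.3
ee_pos: [558.4, 194.0, 141.1]
ee_rot: [179.9, 28.6, -169.8]
force: [9.3, -2.8, -2.0]
gripper_width: 23.8
gripper_force: 40.0
```

```bash
python3 -c "
from h import *
rep()"
```

```text
11.3 base bar xyz [10.7  0.1  9.7] F bar [ 6.7 -4.4 -5.9] T [-0.7  -1.18  0.19] roterr [0.09 0.49 0.04] 23.8 40.0
```

>>> carry_out(commands=[[0,0,0,1.5,0,0,-1],[0,0,0,3,0,0,-1],[0,0,0,4.5,0,0,-1],[0,0,0,6,0,0,-1],[0,0,0,7,0,0,-1],[0,0,0,7,0,0,-1],[0,0,0,7,0,0,-1],[0,0,0,7,0,0,-1]])

```text
time_s: 12.1
ee_pos: [553.2, 193.2, 138.4]
ee_rot: [179.9, 28.7, -169.8]
force: [10.5, -2.4, -2.3]
gripper_width: 24.1
gripper_force: 40.0
```

```bash
python3 - <<'E'
from h import *
s=rep();im=grab_frame('wrist')
cv2.imwrite('pics/w6.png',im[:,:,::-1])
cv2.imwrite('pics/m6.png',crop(im[:,:,::-1],200,50,150,150,4))
E
```

```text
12.1 base bar xyz [4.7 0.2 9.8] F bar [ 7.7 -4.2 -6.7] T [-0.89 -1.57  0.23] roterr [0.11 0.61 0.06] 24.1 40.0
```

View pics/m6.png

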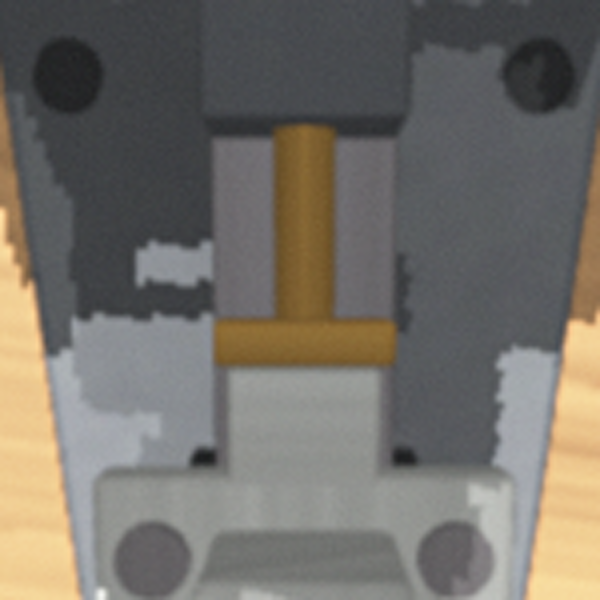

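>>> carry_out(commands=[[0,0.3,0,2,0,0,-1],[0,0.6,0,4,0,0,-1],[0,0.6,0,4.5,0,0,-1],[0,0.6,0,4.5,0,1.5,-1],[0,0.6,0,4.5,0,3,-1],[0,0.6,0,4.5,0,4.5,-1],[0,0.6,0,4.5,0,6,-1],[0,0.6,0,4.5,0,7,-1],[0,0.6,0,4.5,0,7,-1],[0,0.6,0,4.5,0,7,-1]])

```text
time_s: 13.15
ee_pos: [553.3, 194.3, 132.0]
ee_rot: [179.8, 28.3, -169.9]
force: [5.8, 0.5, 6.6]
gripper_width: 23.8
gripper_force: 40.0
```

```bash
python3 -c "
from h import *
rep()"
```

```text
13.15 base bar xyz [2.  1.3 4. ] F bar [ 8.2 -0.5  3.1] T [-0.15 -1.14  0.02] roterr [ 0.22  0.22 -0.04] 23.8 40.0
```

>>> carry_out(commands=[[0,0.2,0,0,-0.5,1,-1],[0,0.2,0,0,-1,2,-1],[0,0.2,0,0,-1,3,-1],[0,0.2,0,0,-1,3,-1],[0,0.2,0,0,-1,3,-1]])

```text
time_s: 13.65
ee_pos: [554.9, 193.9, 130.1]
ee_rot: [179.7, 28.2, -170.0]
force: [1.3, 1.8, 11.2]
gripper_width: 23.8
gripper_force: 40.0
```

```bash
python3 -c "
from h import *
rep()"
```

```text
13.65 base bar xyz [2.4 0.7 1.6] F bar [6.6 1.5 9.1] T [ 0.21 -1.14 -0.06] roterr [ 0.26  0.1  -0.07] 23.8 40.0
```

>>> carry_out(commands=[[0,0,0,0,0,1,-1],[0,0,0,0,0,2,-1],[0,0,0,0,0,2,-1],[0,0,0,0,0,2,-1]])

```text
time_s: 14.05
ee_pos: [554.9, 194.0, 129.6]
ee_rot: [179.7, 28.2, -170.0]
force: [-10.2, -0.1, 24.7]
gripper_width: 23.9
gripper_force: 40.0
```

```bash
python3 -c "
from h import *
rep()"
```

```text
14.05 base bar xyz [2.2 0.7 1.2] F bar [ 2.8  1.7 26.5] T [ 0.19 -0.74  0.01] roterr [ 0.25  0.12 -0.06] 23.9 40.0
```

>>> carry_out(commands=[[0,0,0,0,0,-0.8,-1],[0,0,0,0,0,-1.5,-1],[0,0,0,-0.5,0,-1.5,-1],[0,0,0,-1,0,-1.5,-1],[0,0,0,-1.5,0,-1.5,-1],[0,0,0,-2,0,-1.5,-1],[0,0,0,-2.5,0,-1.5,-1],[0,0,0,-3,0,-1.5,-1],[0,0,0,-3.5,0,-1.5,-1],[0,0,0,-4,0,-1.5,-1],[0,0,0,-4,0,-1.5,-1]])

```text
time_s: 15.15
ee_pos: [554.8, 193.9, 129.6]
ee_rot: [179.8, 27.8, -170.0]
force: [-10.9, 3.6, 15.4]
gripper_width: 24.0
gripper_force: 40.0
```

```bash
python3 -c "
from h import *
rep()"
```

```text
15.15 base bar xyz [2.1 0.7 1.2] F bar [-1.7  5.5 18.4] T [ 0.89 -0.13  0.01] roterr [ 0.21 -0.33 -0.07] 24.0 40.0
```

>>> carry_out(commands=[[0,0,0,0,0,-0.7,-1],[0,0,0,-0.4,0,-1.2,-1],[0,0,0,-0.8,0,-1.2,-1],[0,0,0,-1.2,0,-1.2,-1],[0,0,0,-1.6,0,-1.2,-1],[0,0,0,-2,0,-1.2,-1],[0,0,0,-2,0,-1.2,-1]])

```text
time_s: 15.85
ee_pos: [555.5, 193.9, 130.0]
ee_rot: [179.8, 27.6, -170.0]
force: [-7.4, 5.4, 11.5]
gripper_width: 23.7
gripper_force: 40.0
```

```bash
python3 -c "
from h import *
rep()"
```

```text
15.85 base bar xyz [2.9 0.5 1.2] F bar [-0.1  6.6 13.2] T [ 1.31 -0.32 -0.16] roterr [ 0.18 -0.5  -0.1 ] 23.7 40.0
```

>>> carry_out(commands=[[0,0,0,0,0,-0.6,-1],[0,-0.2,0,-0.4,0,-1,-1],[0,-0.4,0,-0.8,0,-1,-1],[0,-0.4,0,-1.2,0,-1,-1],[0,-0.4,0,-1.6,0,-1,-1],[0,-0.4,0,-2,0,-1,-1],[0,-0.4,0,-2,0,-1,-1]])

```text
time_s: 16.55
ee_pos: [559.2, 194.3, 132.4]
ee_rot: [179.7, 28.2, -170.0]
force: [2.7, 5.2, 5.2]
gripper_width: 23.7
gripper_force: 40.0
```

```bash
python3 -c "
from h import *
rep()"
```

```text
16.55 base bar xyz [7.3 0.3 1.6] F bar [5.5 4.6 2.9] T [ 0.88 -0.67 -0.25] roterr [ 0.19  0.1  -0.12] 23.7 40.0
```

>>> carry_out(commands=[[0,0,0,-0.4,0,0.2,-1],[0,0,0,-0.8,0,0.4,-1],[0,0,0,-1.2,0,0.4,-1],[0,0,0,-1.6,0,0.4,-1],[0,0,0,-2,0,0.4,-1],[0,0,0,-2,0,0.4,-1]])

```text
time_s: 17.15
ee_pos: [559.4, 194.2, 132.1]
ee_rot: [179.8, 28.0, -170.0]
force: [-1.1, 4.7, 6.3]
gripper_width: 23.6
gripper_force: 40.0
```

```bash
python3 -c "
from h import *
rep()"
```

```text
17.15 base bar xyz [7.3 0.2 1.2] F bar [2.7 4.9 5.7] T [ 1.04 -0.27 -0.14] roterr [ 0.16 -0.09 -0.1 ] 23.6 40.0
```

>>> carry_out(commands=[[0,0,0,-0.5,0.4,0,-1],[0,0,0,-1,0.8,0,-1],[0,0,0,-1.5,1,0,-1],[0,0,0,-2,1,0,-1],[0,0,0,-2.5,1,0,-1],[0,0,0,-2.5,1,0,-1]])

```text
time_s: 17.75
ee_pos: [559.4, 194.3, 132.0]
ee_rot: [179.9, 27.7, -170.0]
force: [-6.3, 1.1, 7.8]
gripper_width: 23.7
gripper_force: 40.0
```

```bash
python3 - <<'E'
from h import *
s=rep();im=grab_frame('wrist')
cv2.imwrite('pics/w7.png',im[:,:,::-1])
cv2.imwrite('pics/m7.png',crop(im[:,:,::-1],200,50,150,150,4))
E
```

```text
17.75 base bar xyz [7.3 0.2 1.2] F bar [-1.6  2.2  9.7] T [ 0.45 -0.09 -0.16] roterr [ 0.05 -0.36 -0.09] 23.7 40.0
```

View pics/m7.png

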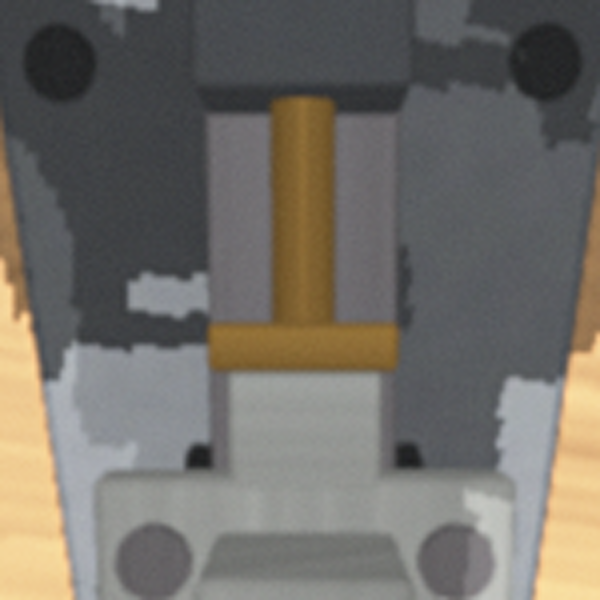

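>>> carry_out(commands=[[0,0,0,0,0,-0.5,-1],[0,0,0,0,0,-1,-1],[0,0,0,0,0,-1,-1],[0,0,0,0,0,-1,-1]], force=10)

```text
time_s: 18.2
ee_pos: [559.4, 194.2, 132.1]
ee_rot: [179.9, 27.7, -170.0]
force: [-1.5, 3.4, 2.5]
gripper_width: 24.2
gripper_force: 10.0
```

```bash
python3 -c "
from h import *
rep()"
```

```text
18.2 base bar xyz [7.3 0.2 1.2] F bar [0.4 3.7 2.6] T [ 0.7   0.07 -0.19] roterr [ 0.05 -0.4  -0.06] 24.2 10.0
```

Everything is nearly unloaded; open.

>>> carry_out(commands=[[0,0,0,0,0.5,0,-0.4],[0,0,0,0,0.5,0,-0.3],[0,0,0,0,0.5,0,-0.2],[0,0,0,0,0.5,0,0],[0,0,0,0,0.5,0,0.3],[0,0,0,0,0.5,0,0.6],[0,0,0,0,0.5,0,0.8],[0,0,0,0,0.5,0,0.8]])

```text
time_s: 19.0
ee_pos: [559.2, 194.5, 132.0]
ee_rot: [180.0, 27.7, -169.9]
force: [0.0, 0.9, 0.0]
gripper_width: 73.6
gripper_force: 0.0
```

```bash
python3 -c "
from h import *
rep()"
```

```text
19.0 base bar xyz [7.1 0.5 1.2] F bar [ 0.2  0.9 -0.1] T [ 0.03  0.29 -0.02] roterr [ 0.02 -0.42 -0.03] 73.6 0.0
```

>>> carry_out(commands=[[0,0,0,0,0,-10,0.8],[0,0,0,0,0,-30,0.8],[0,0,0,0,0,-60,0.8],[0,0,0,0,0,-90,0.8],[0,0,0,0,0,-110,0.8],[0,0,0,0,0,-110,0.8],[0,0,0,0,0,-110,0.8],[0,0,0,0,0,-110,0.8]])

```text
time_s: 19.8
ee_pos: [508.5, 185.3, 228.1]
ee_rot: [180.0, 27.6, -169.9]
force: [-0.8, -0.9, -1.1]
gripper_width: 82.1
gripper_force: 0.0
```

```bash
python3 - <<'E'
from h import *
s=rep();im=grab_frame('wrist');b=grab_frame('side')
cv=np.zeros((600,800,3),np.uint8);cv[:,:400]=crop(im[:,:,::-1],200,80,133,200,3)[:,:400] if 0 else cv2.resize(im[80:280,209:342,::-1],(400,600));cv[:400,400:]=crop(b[:,:,::-1],195,100,80,80,5)
cv2.imwrite('pics/m8.png',cv)
E
```

```text
19.8 base bar xyz [  6.9   0.3 110.3] F bar [-1.4 -0.7 -0.6] T [0.03 0.34 0.01] roterr [ 0.   -0.54 -0.03] 82.1 0.0
```

View pics/m8.png

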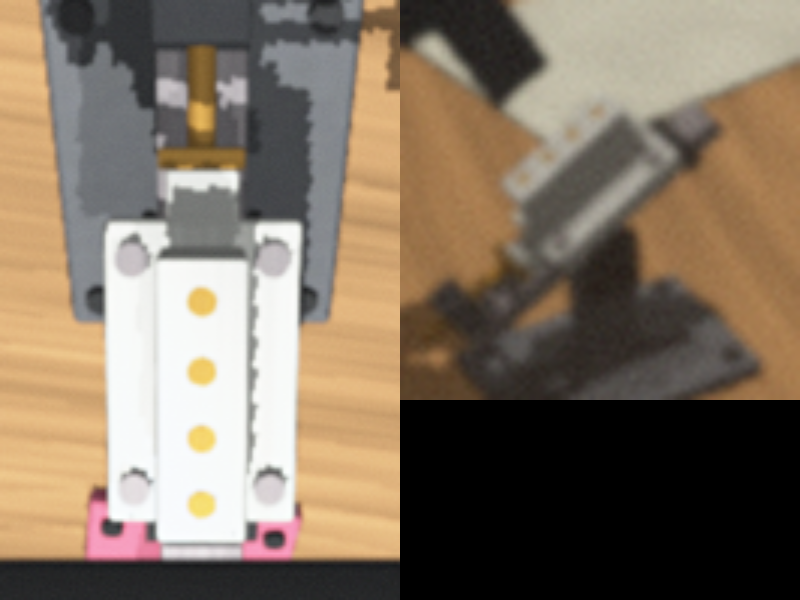

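The pictures show the base flat on the bar and centred at columns 201/202. The tongue is against the contact, and the upper end is behind the lip.

```bash
python3 -c "
from workcell import workorder
print(workorder.job_done())"
```

```text
the job is handed in; nothing more can be done
None
```

The relay base is clamped flat and centred on the bar, tongue against the contact and upper end behind the lip. The arm is clear, and I handed the job in at about 20 s; no verdict was shown.

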